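# Hole saws back on their rack in order of size

## Task

Put the four hole saws back on their tapered wooden rack in order of size: the smallest over the dowel at the board's narrow end, and so on up to the largest at the broad end. Each must stand teeth down over its own dowel, about centred on it and flat on the board. Do not knock over the glass jar of screws.

Things in the scene. Friction and masses are not known exactly. Their poses are not given: they have to be found in the camera images.
- saw_a: hole saw, the smallest of four: a dark steel cup with a toothed rim, 30 mm in outer diameter and 45 mm high, standing teeth down, closed end (with a round hole) up; inside it is 25 mm wide and at least 28 mm deep. Origin: centre of its toothed rim (underside), z up. It starts 20 mm or more clear of the small things around it, all under 75 mm high. About 0.06 kg.
- saw_b: hole saw, the second smallest of four: a dark steel cup with a toothed rim, 40 mm in outer diameter and 45 mm high, standing teeth down, closed end (with a round hole) up; inside it is 35 mm wide and at least 28 mm deep. Origin: centre of its toothed rim (underside), z up. It starts 20 mm or more clear of the small things around it, all under 75 mm high. About 0.09 kg.
- saw_c: hole saw, the second largest of four: a dark steel cup with a toothed rim, 51 mm in outer diameter and 45 mm high, standing teeth down, closed end (with a round hole) up; inside it is 46 mm wide and at least 28 mm deep. Origin: centre of its toothed rim (underside), z up. It starts 20 mm or more clear of the small things around it, all under 75 mm high. About 0.12 kg.
- saw_d: hole saw, the largest of four: a dark steel cup with a toothed rim, 64 mm in outer diameter and 45 mm high, standing teeth down, closed end (with a round hole) up; inside it is 59 mm wide and at least 28 mm deep. Origin: centre of its toothed rim (underside), z up. It starts 20 mm or more clear of the small things around it, all under 75 mm high. About 0.17 kg.
- rack: hole saw rack: a dark wooden board screwed to the bench (it does not move), 285 mm long and 18 mm thick, tapering from 46 mm wide at the narrow end to 92 mm at the broad end, with four upright dowels along its middle line; it may lie turned any way. Origin: centre of its underside; x along the board from the narrow end to the broad end, z up.
- dowel_1: light wooden dowel of the rack, nearest the narrow end: 8 mm in diameter, standing 22 mm above the board, 113.5 mm toward the narrow end from the board's middle. Origin: centre of its foot, on the board's upper face (18 mm above the bench); x along the board toward the broad end, z up.
- dowel_2: light wooden dowel of the rack, second from the narrow end: 8 mm in diameter, standing 22 mm above the board, 54.5 mm toward the narrow end from the board's middle. Origin: centre of its foot, on the board's upper face (18 mm above the bench); x along the board toward the broad end, z up.
- dowel_3: light wooden dowel of the rack, third from the narrow end: 8 mm in diameter, standing 22 mm above the board, 15.0 mm toward the broad end from the board's middle. Origin: centre of its foot, on the board's upper face (18 mm above the bench); x along the board toward the broad end, z up.
- dowel_4: light wooden dowel of the rack, nearest the broad end: 8 mm in diameter, standing 22 mm above the board, 96.5 mm toward the broad end from the board's middle. Origin: centre of its foot, on the board's upper face (18 mm above the bench); x along the board toward the broad end, z up.
- jar: small glass jar of brass screws with a white lid, 51 mm in diameter at the lid and 70 mm high, loose on the bench among the hole saws; not to be knocked over. Origin: centre of its underside, z up through the lid.
Not all that is in view belongs to the job. What is shaped like the saw_d but blue or green is not meant.

How it is judged:
By the outcome, as a careful person would: the job done as asked, in the order asked, and still so for the second after the job is handed in, with the robot touching nothing.
It also fails if it takes over 96 s, if anything falls off the work surface, if the arm or the gripper's body presses on something with over 40 N, if the wrist force passes 120 N, or if a joint passes its speed limit or range.

## Robot

A 7-joint arm with a two-finger parallel gripper is mounted at the origin on the work surface. World frame = base frame: x ahead of the robot, y to its left, z up, the work surface at z = 0. Lengths are in m, angles in rad, forces in N, time in s.
With the tool pointing down it reaches from about 0.425 to 0.8 m from the base axis. Payload 8.3 kg.
Tool frame: the origin (TCP) lies at the very end of the fingers, on their centre line; the grasp point (between the pads) lies 19 mm behind it; z points along the fingers, y is the line along which they close (so a half turn about z gives the same grasp; the last joint's range is limited). The gripper opens to 85 mm and grips with 20 to 120 N. Pads are 22 mm wide; open, the fingers measure 114 mm over their backs; the gripper's body (76 mm by 85 mm) begins 54 mm behind the grasp point. The pads swing forward as they close: fully open they stand 13 mm farther back than shut.
Start: joints at [1.256, 0.383, 0.016, 1.37, -0.006, 1.388, -0.046], TCP at [0.156, -0.605, 0.231] pointing down, gripper open.
Joint ranges: [-2.95, 2.95], [-0.25, 2.06], [-1.52, 1.56], [0.18, 2.33], [-1.44, 4.58], [0.02, 2.06], [-3.01, 3.01]. Speed limits (rad/s): [2.39, 2.39, 3.01, 3.01, 3.14, 3.14, 3.14].

## Interface

Orientations are given as [roll, pitch, yaw] about the fixed x, y, z axes, in that order (R = Rz(yaw) Ry(pitch) Rx(roll)).
In Python, from station import arm gives the robot as it stands.
- The arm moves only by the shell command python3 -m creep 'ROWS' [FORCE]. ROWS is JSON, a list of rows, each an object of numbers: "x", "y", "z": the shift along the tool's x, y, z in m; "ax", "ay", "az": the turn, a rotation vector about the tool's x, y, z in degrees; "grip": the gripper command: -1 is shut, 1 is fully open, values between are in proportion. A call has exactly 5 rows; each row shifts and turns the commanded pose from where the row before left it, along the tool's axes as they then stand; what a row does not reach is not made up. A row lasts 1/12 s, in which the tool goes at most 41.7 mm and 7.16 degrees, less where a joint would pass 70% of its speed; a pose out of reach is approached as far as the arm can. A call is refused whole if a number of a shift passes 0.0417 or a number of a turn 7.16, either way. A call with a gripper value outside its range is refused whole. The fingers move at their own pace and stop on an object; FORCE is the grip in N (left out, the last holds). Time passes only in rows, so rows that do not move let the fingers close, or fill a call up. It gives the time, the measured TCP pose, the force, the opening and the grip force at its end, in the units of the state.
- arm.sense(): the state, without advancing time (a new reading comes with each control period).
- arm.grab_frame(name): name is "side" or "top" or "wrist"; returns a dict with "frame" (384x512x3 uint8, red, green, blue), "range_z" (384x512 float32, m along the optical axis (not along the pixel's ray), 0 where there is no reading), "vertical_fov" (degrees; the focal length in pixels is half the picture's height over the tangent of half this angle, whatever the lens; pixels are square), "cx", "cy" (the principal point, pixels), "k1" (the pictures are not rectified: a ray, as slopes to the right and down, at radius r is drawn at 1 + k1 r^2 times it, then the intrinsics apply), "R" (3x3) and "t" (3): a world point X has camera coordinates R X + t. Camera axes: x right, y down, z forward; pixel columns grow to the right and rows downward; lengths in m; the calibration is good to about 2 mm. A picture is of the moment at which its call begins.
- arm.job_done(): hands the job in; it is judged then, once.
The state is a dict: "time_s": time; "joint_pos": joint angles; "joint_velocities": joint speeds; "joint_torque": joint torques, N m; "tcp_pos": TCP position; "orientation": TCP orientation; "wrist_force": force on the tool from outside, world axes, zero at the start; "ft_torque": the same for the moment, N m; "gripper_width": opening from 0.0 (shut) to 1.0 (fully open); "grip_force": force on a finger pad.
Only numpy, scipy, OpenCV 4.12 (cv2) and the standard library are available. Lean on these libraries where they do the work, as an engineer would, in place of code of your own. Each camera call takes 0.05 s, during which the arm holds its last target. There are 200 camera calls.

## Working session

There is one attempt and no reset: what is moved stays moved. The work goes in short steps, Python scripts to look and compute and a shell command to move; the robot and the scene stay as the last step left them, time stands still between calls to the robot, and variables do not carry over. Pictures are saved under pics/ and viewed, at most 14 in all, crops included, and the job is handed in when it is done.

```bash
ls; mkdir -p pics; cat > h.py <<'E'
import numpy as np, cv2
from station import arm
def grab(n):
    f=arm.grab_frame(n); np.savez('pics/'+n+'.npz',**f); return f
def rays(f,uv):
    uv=np.asarray(uv,float).reshape(-1,2); h=f['frame'].shape[0]
    F=h/2/np.tan(np.radians(float(f['vertical_fov']))/2)
    d=(uv-[float(f['cx']),float(f['cy'])])/F; s=d.copy()
    for _ in range(20): s=d/(1+float(f['k1'])*(s**2).sum(1,keepdims=True))
    return np.c_[s,np.ones(len(s))]
def plane(f,uv,z):
    r=rays(f,uv)@f['R']; c=-f['R'].T@f['t']; return c+r*((z-c[2])/r[:,2:3])
def cloud(f):
    h,w=f['range_z'].shape; v,u=np.mgrid[:h,:w]
    P=rays(f,np.c_[u.ravel(),v.ravel()])*f['range_z'].reshape(-1,1)
    X=(P-f['t'])@f['R']; X[f['range_z'].ravel()==0]=np.nan; return X.reshape(h,w,3)
E
python3 - <<'E'
from h import *
for n in ['top','side','wrist']:
    f=grab(n); cv2.imwrite(f'pics/{n}0.png',f['frame'][:,:,::-1])
    print(n,-f['R'].T@f['t'],f['R'][2],f['k1'],f['vertical_fov'])
print(arm.sense())
E
```

```text
pics
top [0.22969047 0.0399464  1.4300114 ] [ 0.17685181  0.0026843  -0.98423383] -0.11279813645549729 46.39521078535637
side [-0.02888743  0.77155841  1.13583507] [ 0.38485644 -0.50855085 -0.77023474] 0.060554270963070714 43.26863031175504
wrist [ 0.23725327 -0.58500712  0.37429907] [-0.31686793 -0.08035194 -0.94505994] -0.07545625543973362 58.38388453145787
{'time_s': 0.15, 'joint_pos': array([ 1.2560777 ,  0.38407164,  0.01634842,  1.37091741, -0.00630783,
        1.38820475, -0.04652885]), 'joint_velocities': array([-0.00051987, -0.00133283,  0.00020245, -0.00403875, -0.001549  ,
        0.00035665, -0.00064851]), 'joint_torque': array([ 1.45692276e-03, -6.28161550e+01,  8.45591985e-01, -3.72172201e+01,
        1.67471264e-02,  1.09017128e-02, -7.05122693e-05]), 'tcp_pos': array([ 0.15568722, -0.6048894 ,  0.23048966]), 'orientation': array([-3.14003958e+00, -3.46123719e-06,  2.51877255e-01]), 'wrist_force': array([ 0.09805891,  0.92718971, -0.46693536]), 'ft_torque': array([ 0.02595734,  0.07910313, -0.00606899]), 'grip_force': 0.0, 'gripper_width': 0.9993957120418535}
```

View pics/top0.png

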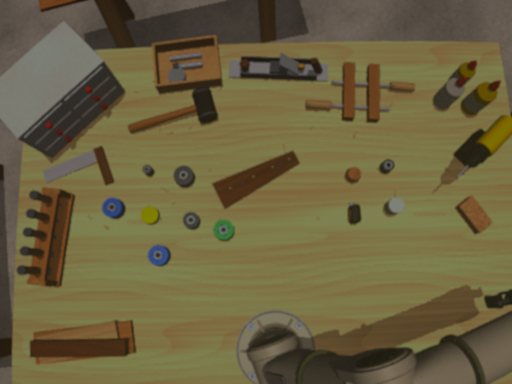

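View pics/side0.png

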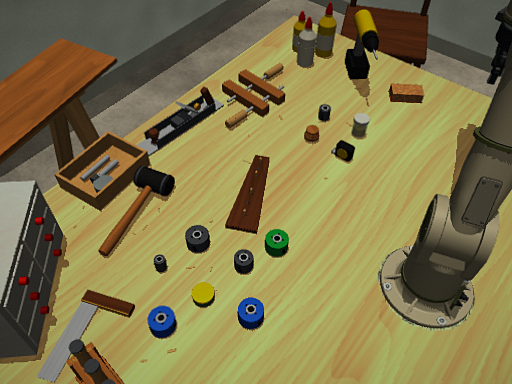

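The top view shows saw a at about (148,170), d at (184,176), c at (191,220) and b at (387,166). The jar is at (396,206). The rack runs from its broad end at (220,195) to its narrow end at (295,158). Blue and green decoys are at (113,208), (159,255) and (224,230).

```bash
python3 - <<'E'
from h import *
f=dict(np.load('pics/top.npz')); X=cloud(f); im=f['frame']
hsv=cv2.cvtColor(im,cv2.COLOR_RGB2HSV)
for n,(u,v),h in [('a',(148,170),.045),('d',(184,176),.045),('c',(191,220),.045),('b',(387,166),.045),('jar',(396,206),.07),('green',(224,230),.045),('blue',(113,208),.045),('blue2',(159,255),.045),('cork',(353,174),.03),('tape',(354,213),.04),('yel',(150,215),.01)]:
    W=X[v-22:v+23,u-22:u+23].reshape(-1,3); px=np.mgrid[v-22:v+23,u-22:u+23].reshape(2,-1).T[:,::-1]
    c=plane(f,[[u,v]],h)[0]
    m=(np.abs(W[:,2]-h)<.01)&(np.hypot(*(W[:,:2]-c[:2]).T)<.045)
    if m.sum()<3: print(n,c,'few',np.nanmax(W[:,2])); continue
    (cc),r=cv2.minEnclosingCircle(px[m].astype(np.float32))
    print(n,'plane',plane(f,[cc],h)[0].round(4),'cloud',np.median(W[m],0).round(4),'n',m.sum(),'r px',round(r,1))
# rack
m=(np.abs(X[...,2]-.018)<.009); lo=hsv[...,2]<120
m=(lo&(hsv[...,1]>60)).astype(np.uint8); m[:145]=0;m[212:]=0;m[:,:205]=0;m[:,305:]=0
cs=max(cv2.findContours(m,0,1)[0],key=cv2.contourArea)
q=cv2.approxPolyDP(cs,4,True)[:,0]; P=plane(f,q,.018); print(q.tolist(),P.round(4).tolist())
print('lens',[np.linalg.norm(P[i]-P[i-1]).round(4) for i in range(len(P))], 'z',np.nanmedian(X[m>0][:,2]))
cv2.imwrite('pics/rack.png',cv2.resize(im[135:245,100:310,::-1],None,fx=3.8,fy=3.8,interpolation=2))
E
```

```text
a plane [0.5722 0.3949 0.045 ] cloud [0.5718 0.3959 0.0447] n 75 r px 5.0
d plane [0.5481 0.2759 0.045 ] cloud [0.549  0.2769 0.0452] n 319 r px 10.1
c plane [0.4073 0.2522 0.045 ] cloud [0.4077 0.2521 0.0449] n 216 r px 8.4
b plane [ 0.5632 -0.3767  0.045 ] cloud [ 0.5645 -0.3766  0.0453] n 133 r px 6.7
jar plane [ 0.4333 -0.386   0.07  ] cloud [ 0.4312 -0.3859  0.0698] n 209 r px 8.5
green plane [0.3733 0.1506 0.045 ] cloud [0.3735 0.1494 0.0458] n 314 r px 10.1
blue plane [0.4529 0.5041 0.045 ] cloud [0.4529 0.5046 0.0449] n 313 r px 10.2
blue2 plane [0.2997 0.3551 0.045 ] cloud [0.3009 0.3553 0.0448] n 340 r px 10.6
cork plane [ 0.5377 -0.2645  0.03  ] cloud [ 0.5325 -0.2574  0.027 ] n 76 r px 7.7
tape plane [ 0.4138 -0.2593  0.04  ] cloud [ 0.407  -0.2464  0.043 ] n 43 r px 9.5
yel plane [0.4278 0.3888 0.01  ] cloud [0.4191 0.3857 0.0025] n 204 r px 13.8
[[295, 152], [212, 182], [223, 208], [298, 165]] [[0.6226, -0.0837, 0.018], [0.5301, 0.1879, 0.018], [0.4444, 0.1534, 0.018], [0.5787, -0.0916, 0.018]]
lens [np.float64(0.0446), np.float64(0.2869), np.float64(0.0924), np.float64(0.2794)] z 0.017389952223331562
```

View pics/rack.png

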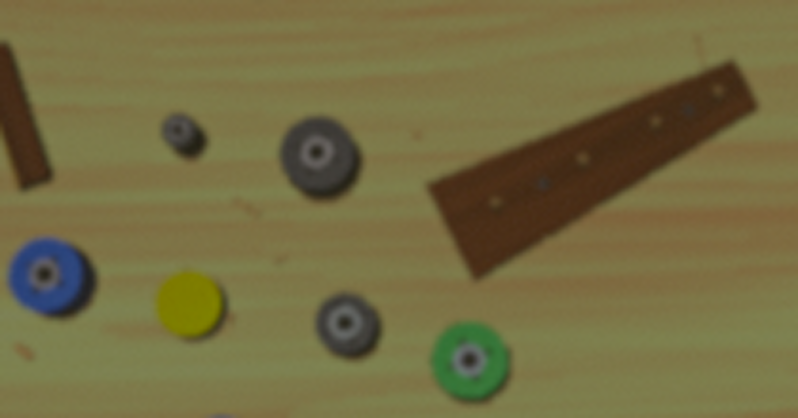

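The crop shows the four light dowel tips at crop (718,90), (655,121), (582,158) and (495,202), with the narrow end at the upper right. I'll fit the dowel line and work out the moves in the tool frame.

```bash
python3 - <<'E'
from h import *
f=dict(np.load('pics/top.npz')); g=dict(np.load('pics/side.npz'))
def tips(f,box):
    u0,v0,u1,v1=box; im=f['frame'][v0:v1,u0:u1].astype(np.uint8)
    gr=cv2.cvtColor(im,cv2.COLOR_RGB2GRAY); th=cv2.morphologyEx(gr,cv2.MORPH_TOPHAT,np.ones((7,7)))
    blue=im[...,2]<im[...,0]-20
    hull=cv2.erode(cv2.morphologyEx((gr<85).astype(np.uint8),cv2.MORPH_CLOSE,np.ones((7,7)),borderValue=0),np.ones((3,3)))
    w=np.where((hull>0)&(th>20),th,0).astype(np.uint8)
    n,l,s,c=cv2.connectedComponentsWithStats((w>0).astype(np.uint8))
    out=[]
    for i in range(1,n):
        m=l==i; v,u=np.nonzero(m); k=w[m].astype(float); out.append([(u*k).sum()/k.sum()+u0,(v*k).sum()/k.sum()+v0,k.sum()])
    return np.array(sorted(out,key=lambda r:-r[2])[:7])
for n,F,b in (('top',f,(205,145,305,212)),('side',g,(222,150,275,238))):
    t=tips(F,b); print(n); print(np.c_[t,plane(F,t[:,:2],.039)].round(4))
for n,(x,y) in dict(a=(.572,.395),d=(.548,.276),c=(.407,.252),b=(.563,-.377)).items():  # cross-check in side view
    u0=None; p=g['R']@[x,y,.045]+g['t']; s=p[:2]/p[2]; r2=s@s; F=192/np.tan(np.radians(float(g['vertical_fov']))/2)
    print(n,(s*(1+float(g['k1'])*r2)*F+[float(g['cx']),float(g['cy'])]).round(1))
E
```

```text
top
[[ 2.526765e+02  1.763088e+02  6.800000e+01  5.405000e-01  5.600000e-02
   3.900000e-02]
 [ 2.885000e+02  1.580000e+02  4.400000e+01  5.974000e-01 -6.020000e-02
   3.900000e-02]
 [ 2.720000e+02  1.664773e+02  4.400000e+01  5.709000e-01 -6.400000e-03
   3.900000e-02]
 [ 2.300000e+02  1.880000e+02  2.200000e+01  5.046000e-01  1.287000e-01
   3.900000e-02]]
side
[[ 2.440874e+02  2.099305e+02  4.460000e+02  5.062000e-01  1.304000e-01
   3.900000e-02]
 [ 2.507770e+02  1.885172e+02  4.080000e+02  5.411000e-01  5.660000e-02
   3.900000e-02]
 [ 2.603071e+02  1.579266e+02  3.680000e+02  5.958000e-01 -5.860000e-02
   3.900000e-02]
 [ 2.556793e+02  1.712418e+02  3.680000e+02  5.724000e-01 -6.000000e-03
   3.900000e-02]
 [ 2.537400e+02  2.292300e+02  1.000000e+02  4.432000e-01  1.653000e-01
   3.900000e-02]
 [ 2.510000e+02  2.290000e+02  2.600000e+01  4.495000e-01  1.694000e-01
   3.900000e-02]
 [ 2.370000e+02  2.270000e+02  2.200000e+01  4.839000e-01  1.885000e-01
   3.900000e-02]]
a [159.9 259. ]
d [198.1 234.2]
c [243.9 256.2]
b [325.7 108.2]
```

```bash
cat >> h.py <<'E'
D={1:(.5966,-.0594),2:(.5717,-.0062),3:(.5408,.0563),4:(.5054,.1296)}
S=dict(a=(.572,.395),d=(.5483,.2762),c=(.4073,.252),b=(.5635,-.3767))
def go(x,y,z,yaw=115.8):
    from scipy.spatial.transform import Rotation as Ro
    s=arm.sense(); R=Ro.from_euler('xyz',s['orientation'])
    T=Ro.from_euler('xyz',[180,0,yaw],degrees=True)
    d=R.inv().apply(np.array([x,y,z])-s['tcp_pos'])
    print('t',s['time_s'],'pos',s['tcp_pos'].round(4),'tool d mm',(d*1e3).round(1),'turn',(R.inv()*T).as_rotvec(degrees=True).round(2),'grip',round(s['gripper_width'],3),round(s['grip_force'],1),'F',s['wrist_force'].round(1),'j7',s['joint_pos'][6].round(2))
E
A='[{"az":-6.76},{"az":-6.76},{"az":-6.76},{"az":-6.76},{"az":-6.76}]'; unset A
python3 -m creep '[{"az":-6.76},{"az":-6.76},{"az":-6.76},{"az":-6.76},{"az":-6.76}]'
python3 -m creep '[{"az":-6.76},{"az":-6.76},{"az":-6.76},{"az":-6.76},{"az":-6.76}]'
python3 -m creep '[{"az":-6.76},{"az":-6.76},{"az":-6.76},{"az":-6.76},{"az":-6.76}]'
python3 -m creep '[{},{},{},{},{}]'
python3 -c "
from h import *
go(*S['b'],.12)"
```

```text
t 0.15 pos [ 0.1557 -0.6049  0.2305] tool d mm [ 451.8 -119.2  110.7] turn [-6.0000e-02 -8.0000e-02 -1.0137e+02] grip 0.999 0.0 F [ 0.1  0.9 -0.5] j7 -0.05$[0]: bad value
$[0]: bad value
$[0]: bad value
$[0]: bad value
```

```bash

python3 -m creep '[{"x":0,"y":0,"z":0,"ax":0,"ay":0,"az":-6.76,"grip":1},{"x":0,"y":0,"z":0,"ax":0,"ay":0,"az":-6.76,"grip":1},{"x":0,"y":0,"z":0,"ax":0,"ay":0,"az":-6.76,"grip":1},{"x":0,"y":0,"z":0,"ax":0,"ay":0,"az":-6.76,"grip":1},{"x":0,"y":0,"z":0,"ax":0,"ay":0,"az":-6.76,"grip":1}]' 40
python3 -c "
from h import *
go(*S['b'],.12)"
```

```text
time_s: 0.57
tcp_pos: [0.1556, -0.6051, 0.2308]
orientation: [-3.141, -0.0, 0.848]
wrist_force: [0.5, 0.2, 0.4]
gripper_width: 0.999
grip_force: 0.0
t 0.5667 pos [ 0.1556 -0.6051  0.2308] tool d mm [441.1 154.7 110.9] turn [-2.000e-02 -5.000e-02 -6.724e+01] grip 0.999 0.0 F [0.5 0.2 0.4] j7 0.52
```

```bash

python3 -m creep '[{"x":0,"y":0,"z":0,"ax":0,"ay":0,"az":-6.76,"grip":1},{"x":0,"y":0,"z":0,"ax":0,"ay":0,"az":-6.76,"grip":1},{"x":0,"y":0,"z":0,"ax":0,"ay":0,"az":-6.76,"grip":1},{"x":0,"y":0,"z":0,"ax":0,"ay":0,"az":-6.76,"grip":1},{"x":0,"y":0,"z":0,"ax":0,"ay":0,"az":-6.76,"grip":1}]' 40 >/dev/null
python3 -m creep '[{"x":0,"y":0,"z":0,"ax":0,"ay":0,"az":-6.76,"grip":1},{"x":0,"y":0,"z":0,"ax":0,"ay":0,"az":-6.76,"grip":1},{"x":0,"y":0,"z":0,"ax":0,"ay":0,"az":-6.76,"grip":1},{"x":0,"y":0,"z":0,"ax":0,"ay":0,"az":-6.76,"grip":1},{"x":0,"y":0,"z":0,"ax":0,"ay":0,"az":-6.76,"grip":1}]' >/dev/null
python3 -m creep '[{"x":0.002,"y":0.031,"z":0.007,"ax":0,"ay":0,"az":0,"grip":1},{"x":0.002,"y":0.031,"z":0.007,"ax":0,"ay":0,"az":0,"grip":1},{"x":0.002,"y":0.031,"z":0.007,"ax":0,"ay":0,"az":0,"grip":1},{"x":0.002,"y":0.031,"z":0.007,"ax":0,"ay":0,"az":0,"grip":1},{"x":0.002,"y":0.031,"z":0.007,"ax":0,"ay":0,"az":0,"grip":1}]' 
python3 -m creep '[{"x":0.002,"y":0.031,"z":0.007,"ax":0,"ay":0,"az":0,"grip":1},{"x":0.002,"y":0.031,"z":0.007,"ax":0,"ay":0,"az":0,"grip":1},{"x":0.002,"y":0.031,"z":0.007,"ax":0,"ay":0,"az":0,"grip":1},{"x":0.002,"y":0.031,"z":0.007,"ax":0,"ay":0,"az":0,"grip":1},{"x":0.002,"y":0.031,"z":0.007,"ax":0,"ay":0,"az":0,"grip":1}]' >/dev/null
python3 -m creep '[{"x":0.002,"y":0.031,"z":0.007,"ax":0,"ay":0,"az":0,"grip":1},{"x":0.002,"y":0.031,"z":0.007,"ax":0,"ay":0,"az":0,"grip":1},{"x":0.002,"y":0.031,"z":0.007,"ax":0,"ay":0,"az":0,"grip":1},{"x":0.002,"y":0.031,"z":0.007,"ax":0,"ay":0,"az":0,"grip":1},{"x":0,"y":0,"z":0,"ax":0,"ay":0,"az":0,"grip":1}]' >/dev/null
python3 - <<'E'
from h import *
go(*S['b'],.12)
f=grab('wrist'); cv2.imwrite('pics/w1.png',f['frame'][:,:,::-1])
E
```

```text
time_s: 1.82
tcp_pos: [0.2919, -0.5277, 0.1957]
orientation: [3.142, -0.0, 2.021]
wrist_force: [-0.0, -0.8, -0.1]
gripper_width: 1.002
grip_force: 0.0
t 2.65 pos [ 0.5396 -0.3834  0.1311] tool d mm [-4.6 24.4 11.2] turn [ 0.2  -0.27  0.56] grip 1.0 0.0 F [ 0.   1.7 -0.6] j7 0.89
```

View pics/w1.png

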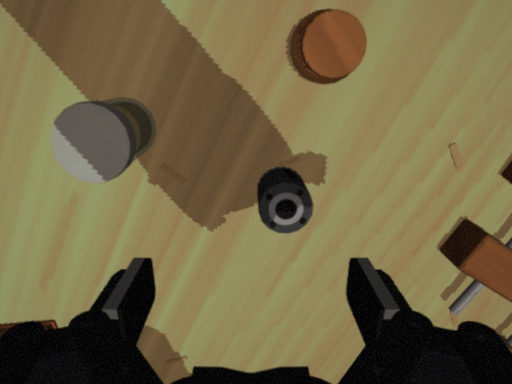

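The wrist view shows saw b's cap at about (286,208), the jar lid at (95,140) and the cork at (335,45).

```bash
cat >> h.py <<'E'
def fine(name,h=.045):
    f=grab('wrist'); X=cloud(f); p=np.array(S[name])
    m=((np.abs(X[...,2]-h)<.006)&(np.hypot(X[...,0]-p[0],X[...,1]-p[1])<.05)).astype(np.uint8)
    c=max(cv2.findContours(m,0,1)[0],key=cv2.contourArea); cc,r=cv2.minEnclosingCircle(c)
    P=plane(f,[cc,(cc[0]+r,cc[1])],h); print(name,cc,P[0].round(4),'radius mm',np.linalg.norm(P[1]-P[0])*1e3,'was',p); return P[0][:2]
E
python3 - <<'E'
from h import *
p=fine('b'); go(*p,.10); go(*p,.011)
E
```

```text
b (290.613037109375, 203.44187927246094) [ 0.5657 -0.3792  0.045 ] radius mm 20.108325190754226 was [ 0.5635 -0.3767]
t 2.75 pos [ 0.5353 -0.3889  0.1322] tool d mm [-4.8 31.6 32.2] turn [-0.   -0.12  0.24] grip 0.997 0.0 F [-1.1 -1.5  0.9] j7 0.89
t 2.75 pos [ 0.5353 -0.3889  0.1322] tool d mm [ -5.   31.6 121.2] turn [-0.   -0.12  0.24] grip 0.997 0.0 F [-1.1 -1.5  0.9] j7 0.89
```

```bash

python3 -m creep '[{"x":-0.0025,"y":0.015,"z":0.01,"ax":0,"ay":0,"az":0,"grip":1},{"x":-0.0025,"y":0.015,"z":0.01,"ax":0,"ay":0,"az":0,"grip":1},{"x":0,"y":0,"z":0.02,"ax":0,"ay":0,"az":0,"grip":0.6},{"x":0,"y":0,"z":0.02,"ax":0,"ay":0,"az":0,"grip":0.6},{"x":0,"y":0,"z":0,"ax":0,"ay":0,"az":0,"grip":0.6}]' >/dev/null
python3 - <<'E'
from h import *
go(.5645,-.378,.011)
E
```

```text
t 3.1667 pos [ 0.5598 -0.3827  0.0688] tool d mm [ 1.9  6.5 57.7] turn [-0.26 -0.31 -0.07] grip 0.798 0.0 F [-1.2 -0.  -1.1] j7 0.84
```

```bash

python3 -m creep '[{"x":0,"y":0,"z":0.0,"ax":0,"ay":0,"az":0,"grip":0.6},{"x":0,"y":0,"z":0,"ax":0,"ay":0,"az":0,"grip":0.6},{"x":0,"y":0,"z":0,"ax":0,"ay":0,"az":0,"grip":0.6},{"x":0,"y":0,"z":0,"ax":0,"ay":0,"az":0,"grip":0.6},{"x":0,"y":0,"z":0,"ax":0,"ay":0,"az":0,"grip":0.6}]' >/dev/null
python3 - <<'E'
from h import *
go(.5645,-.378,.011)
E
```

```text
t 3.5833 pos [ 0.5638 -0.3829  0.0746] tool d mm [ 4.2  2.7 63.6] turn [0.05 0.09 0.01] grip 0.805 0.0 F [ 0.1 -0.3 -0.1] j7 0.84
```

```bash

python3 -m creep '[{"x":0.004,"y":0.0025,"z":0.012,"ax":0,"ay":0,"az":0,"grip":0.6},{"x":0,"y":0,"z":0.015,"ax":0,"ay":0,"az":0,"grip":0.6},{"x":0,"y":0,"z":0.015,"ax":0,"ay":0,"az":0,"grip":0.6},{"x":0,"y":0,"z":0.014,"ax":0,"ay":0,"az":0,"grip":0.6},{"x":0,"y":0,"z":0.005,"ax":0,"ay":0,"az":0,"grip":0.6}]' >/dev/null
python3 -m creep '[{"x":0,"y":0,"z":0.0,"ax":0,"ay":0,"az":0,"grip":0.6},{"x":0,"y":0,"z":0,"ax":0,"ay":0,"az":0,"grip":0.6},{"x":0,"y":0,"z":0,"ax":0,"ay":0,"az":0,"grip":0.6},{"x":0,"y":0,"z":0,"ax":0,"ay":0,"az":0,"grip":-1},{"x":0,"y":0,"z":0,"ax":0,"ay":0,"az":0,"grip":-1}]' 40
python3 - <<'E'
from h import *
go(.5645,-.378,.011)
E
python3 -m creep '[{"x":0,"y":0,"z":0.0,"ax":0,"ay":0,"az":0,"grip":-1},{"x":0,"y":0,"z":0,"ax":0,"ay":0,"az":0,"grip":-1},{"x":0,"y":0,"z":0,"ax":0,"ay":0,"az":0,"grip":-1},{"x":0,"y":0,"z":0,"ax":0,"ay":0,"az":0,"grip":-1},{"x":0,"y":0,"z":0,"ax":0,"ay":0,"az":0,"grip":-1}]' 40
```

```text
time_s: 4.42
tcp_pos: [0.5644, -0.378, 0.0133]
orientation: [3.141, 0.001, 2.022]
wrist_force: [-0.3, 0.6, -0.2]
gripper_width: 0.532
grip_force: 0.0
t 4.4167 pos [ 0.5644 -0.378   0.0133] tool d mm [0.  0.1 2.3] turn [0.05 0.08 0.02] grip 0.532 0.0 F [-0.3  0.6 -0.2] j7 0.82
time_s: 4.83
tcp_pos: [0.5644, -0.3781, 0.0133]
orientation: [3.141, 0.001, 2.022]
wrist_force: [-0.9, 0.8, 5.7]
gripper_width: 0.454
grip_force: 40.1
```

```bash

python3 -m creep '[{"x":0,"y":0,"z":-0.02,"ax":0,"ay":0,"az":0,"grip":-1},{"x":0,"y":0,"z":-0.035,"ax":0,"ay":0,"az":0,"grip":-1},{"x":0,"y":0,"z":-0.035,"ax":0,"ay":0,"az":0,"grip":-1},{"x":0.016,"y":0.008,"z":0,"ax":0,"ay":0,"az":0,"grip":-1},{"x":0.03,"y":0.015,"z":0,"ax":0,"ay":0,"az":0,"grip":-1}]' 
python3 -m creep '[{"x":0.036,"y":0.0182,"z":0,"ax":0,"ay":0,"az":0,"grip":-1},{"x":0.036,"y":0.0182,"z":0,"ax":0,"ay":0,"az":0,"grip":-1},{"x":0.036,"y":0.0182,"z":0,"ax":0,"ay":0,"az":0,"grip":-1},{"x":0.036,"y":0.0182,"z":0,"ax":0,"ay":0,"az":0,"grip":-1},{"x":0.036,"y":0.0182,"z":0,"ax":0,"ay":0,"az":0,"grip":-1}]' >/dev/null
python3 -m creep '[{"x":0.036,"y":0.0182,"z":0,"ax":0,"ay":0,"az":0,"grip":-1},{"x":0.036,"y":0.0182,"z":0,"ax":0,"ay":0,"az":0,"grip":-1},{"x":0.03,"y":0.015,"z":0,"ax":0,"ay":0,"az":0,"grip":-1},{"x":0,"y":0,"z":0,"ax":0,"ay":0,"az":0,"grip":-1},{"x":0,"y":0,"z":0,"ax":0,"ay":0,"az":0,"grip":-1}]' >/dev/null
python3 -m creep '[{"x":0,"y":0,"z":0.0,"ax":0,"ay":0,"az":0,"grip":-1},{"x":0,"y":0,"z":0,"ax":0,"ay":0,"az":0,"grip":-1},{"x":0,"y":0,"z":0,"ax":0,"ay":0,"az":0,"grip":-1},{"x":0,"y":0,"z":0,"ax":0,"ay":0,"az":0,"grip":-1},{"x":0,"y":0,"z":0,"ax":0,"ay":0,"az":0,"grip":-1}]' >/dev/null
python3 - <<'E'
from h import *
go(*D[2],.0313)
f=grab('wrist'); a=f['frame'][:,:,::-1]
g=grab('side'); b=g['frame'][100:292,150:406,::-1]
cv2.imwrite('pics/w2.png',np.hstack([cv2.resize(a,(400,300)),cv2.resize(b,(400,300),interpolation=2)]))
# saw held: cap centre by depth
X=cloud(f); t=arm.sense()['tcp_pos']; h=t[2]+.032
m=((np.abs(X[...,2]-h)<.005)&(np.hypot(X[...,0]-t[0],X[...,1]-t[1])<.025)); v,u=np.nonzero(m)
print(m.sum(),(u.min()+u.max())/2,v.min(),v.max(),np.median(X[m],0))
E
```

```text
time_s: 5.25
tcp_pos: [0.5644, -0.3319, 0.105]
orientation: [3.14, 0.007, 2.014]
wrist_force: [0.6, -0.1, -1.6]
gripper_width: 0.457
grip_force: 40.3
t 6.5 pos [ 0.5699 -0.0114  0.1023] tool d mm [ 3.9  3.9 71. ] turn [-0.01  0.   -0.07] grip 0.454 40.4 F [ 0.3  0.2 -0.7] j7 0.24
7726 252.5 254 345 [ 0.56925089 -0.01126515  0.13549031]
```

View pics/w2.png

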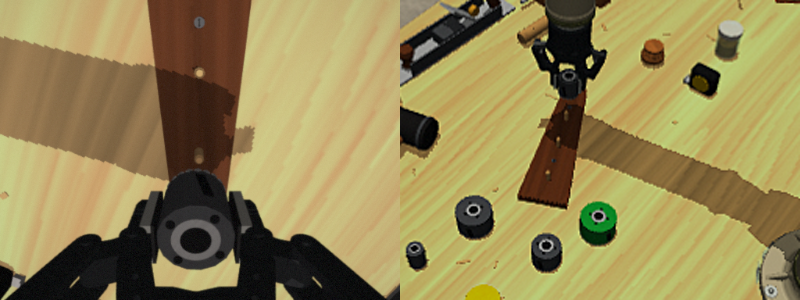

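The left panel (wrist) shows the held saw b, with dowel tips at full-scale pixels of about (255,198) and (256,93). The side view shows the saw held upright over the rack. I'll cast rays to check the dowels from close by.

```bash
python3 - <<'E'
from h import *
f=dict(np.load('pics/wrist.npz'));
P=plane(f,[(254.7,198.4),(256,93.4)],.040); print(P.round(4), D)
h=.1023+.0317
print(plane(f,[(252.5,302),(252.5,254),(252.5,345)],h).round(4))
E
```

```text
[[ 0.5691 -0.0047  0.04  ]
 [ 0.5412  0.0542  0.04  ]] {1: (0.5966, -0.0594), 2: (0.5717, -0.0062), 3: (0.5408, 0.0563), 4: (0.5054, 0.1296)}
[[ 0.5709 -0.013   0.134 ]
 [ 0.5615  0.0063  0.134 ]
 [ 0.5805 -0.0327  0.134 ]]
```

```bash

python3 -m creep '[{"x":0.0045,"y":0.0035,"z":0.005,"ax":0,"ay":0,"az":0,"grip":-1},{"x":0,"y":0,"z":0.015,"ax":0,"ay":0,"az":0,"grip":-1},{"x":0,"y":0,"z":0.008,"ax":0,"ay":0,"az":0,"grip":-1},{"x":0,"y":0,"z":0,"ax":0,"ay":0,"az":0,"grip":-1},{"x":0,"y":0,"z":0,"ax":0,"ay":0,"az":0,"grip":-1}]' 
python3 - <<'E'
from h import *
go(.571,-.0056,.0313)
E
python3 -m creep '[{"x":0,"y":0,"z":0.012,"ax":0,"ay":0,"az":0,"grip":-1},{"x":0,"y":0,"z":0.014,"ax":0,"ay":0,"az":0,"grip":-1},{"x":0,"y":0,"z":0.01,"ax":0,"ay":0,"az":0,"grip":-1},{"x":0,"y":0,"z":0.004,"ax":0,"ay":0,"az":0,"grip":-1},{"x":0,"y":0,"z":0,"ax":0,"ay":0,"az":0,"grip":-1}]' 
python3 - <<'E'
from h import *
go(.571,-.0056,.0313)
E
```

```text
time_s: 7.02
tcp_pos: [0.5705, -0.0047, 0.0737]
orientation: [-3.14, -0.001, 2.022]
wrist_force: [-0.2, 0.5, -0.6]
gripper_width: 0.451
grip_force: 40.4
t 7.0167 pos [ 0.5705 -0.0047  0.0737] tool d mm [-1.   0.1 42.4] turn [-0.08 -0.05  0.04] grip 0.451 40.4 F [-0.2  0.5 -0.6] j7 0.21
time_s: 7.43
tcp_pos: [0.5702, -0.0049, 0.033]
orientation: [-3.14, -0.001, 2.022]
wrist_force: [0.4, 1.1, -0.7]
gripper_width: 0.455
grip_force: 40.4
t 7.4333 pos [ 0.5702 -0.0049  0.033 ] tool d mm [-1.   0.4  1.7] turn [-0.11 -0.07  0.03] grip 0.455 40.4 F [ 0.4  1.1 -0.7] j7 0.19
```

```bash

python3 -m creep '[{"x":0,"y":0,"z":0.0015,"ax":0,"ay":0,"az":0,"grip":-1},{"x":0,"y":0,"z":0.001,"ax":0,"ay":0,"az":0,"grip":-1},{"x":0,"y":0,"z":0,"ax":0,"ay":0,"az":0,"grip":-1},{"x":0,"y":0,"z":0,"ax":0,"ay":0,"az":0,"grip":-1},{"x":0,"y":0,"z":0,"ax":0,"ay":0,"az":0,"grip":-1}]' 
python3 -m creep '[{"x":0,"y":0,"z":0,"ax":0,"ay":0,"az":0,"grip":0.3},{"x":0,"y":0,"z":0,"ax":0,"ay":0,"az":0,"grip":0.3},{"x":0,"y":0,"z":0,"ax":0,"ay":0,"az":0,"grip":0.3},{"x":0,"y":0,"z":-0.01,"ax":0,"ay":0,"az":0,"grip":0.6},{"x":0,"y":0,"z":-0.03,"ax":0,"ay":0,"az":0,"grip":1}]' 
python3 -m creep '[{"x":0,"y":0,"z":-0.035,"ax":0,"ay":0,"az":0,"grip":1},{"x":0,"y":0,"z":-0.03,"ax":0,"ay":0,"az":0,"grip":1},{"x":0,"y":0,"z":0,"ax":0,"ay":0,"az":0,"grip":1},{"x":0,"y":0,"z":0,"ax":0,"ay":0,"az":0,"grip":1},{"x":0,"y":0,"z":0,"ax":0,"ay":0,"az":0,"grip":1}]' >/dev/null
python3 - <<'E'
from h import *
S['2']=D[2]; fine('2',.063); go(*S['d'],.12)
E
```

```text
time_s: 7.85
tcp_pos: [0.5713, -0.0048, 0.0322]
orientation: [3.141, 0.0, 2.022]
wrist_force: [0.9, 0.1, -0.7]
gripper_width: 0.458
grip_force: 40.4
time_s: 8.27
tcp_pos: [0.568, -0.0051, 0.0688]
orientation: [-3.135, -0.004, 2.022]
wrist_force: [-0.5, 0.3, -0.4]
gripper_width: 0.909
grip_force: 0.0
2 (250.9189910888672, 203.5294647216797) [ 0.5715 -0.0066  0.063 ] radius mm 19.979075557271763 was [ 0.5717 -0.0062]
t 8.7333 pos [ 0.5704 -0.005   0.1361] tool d mm [262.7 102.6  16.1] turn [-0.07 -0.03  0.03] grip 0.998 0.0 F [ 0.8  0.7 -1.2] j7 0.24
```

```bash

python3 -m creep '[{"x":0.018,"y":0.007,"z":0,"ax":0,"ay":0,"az":0,"grip":1},{"x":0.035,"y":0.0138,"z":0,"ax":0,"ay":0,"az":0,"grip":1},{"x":0.035,"y":0.0138,"z":0,"ax":0,"ay":0,"az":0,"grip":1},{"x":0.035,"y":0.0138,"z":0,"ax":0,"ay":0,"az":0,"grip":1},{"x":0.035,"y":0.0138,"z":0,"ax":0,"ay":0,"az":0,"grip":1}]' >/dev/null
python3 -m creep '[{"x":0.035,"y":0.0136,"z":0,"ax":0,"ay":0,"az":0,"grip":1},{"x":0.035,"y":0.0136,"z":0,"ax":0,"ay":0,"az":0,"grip":1},{"x":0.025,"y":0.009,"z":0.005,"ax":0,"ay":0,"az":0,"grip":1},{"x":0.010,"y":0.004,"z":0.005,"ax":0,"ay":0,"az":0,"grip":1},{"x":0,"y":0,"z":0,"ax":0,"ay":0,"az":0,"grip":1}]' >/dev/null
python3 -m creep '[{"x":0,"y":0,"z":0.0,"ax":0,"ay":0,"az":0,"grip":1},{"x":0,"y":0,"z":0,"ax":0,"ay":0,"az":0,"grip":1},{"x":0,"y":0,"z":0,"ax":0,"ay":0,"az":0,"grip":1},{"x":0,"y":0,"z":0,"ax":0,"ay":0,"az":0,"grip":1},{"x":0,"y":0,"z":0,"ax":0,"ay":0,"az":0,"grip":1}]' >/dev/null
python3 - <<'E'
from h import *
p=fine('d'); go(*p,.008)
E
```

```text
d (253.69354248046875, 194.01612854003906) [0.55   0.2779 0.045 ] radius mm 31.801243454536998 was [0.5483 0.2762]
t 10.0333 pos [0.5491 0.2755 0.1271] tool d mm [  1.8   1.8 119.1] turn [ 0.02  0.02 -0.06] grip 0.999 0.0 F [-0.8  0.5 -0.4] j7 -0.28
```

```bash

python3 -m creep '[{"x":0.0015,"y":0.0015,"z":0.02,"ax":0,"ay":0,"az":0,"grip":1},{"x":0,"y":0,"z":0.03,"ax":0,"ay":0,"az":0,"grip":1},{"x":0,"y":0,"z":0.03,"ax":0,"ay":0,"az":0,"grip":1},{"x":0,"y":0,"z":0.025,"ax":0,"ay":0,"az":0,"grip":1},{"x":0,"y":0,"z":0.014,"ax":0,"ay":0,"az":0,"grip":1}]' 
python3 -m creep '[{"x":0,"y":0,"z":0.0,"ax":0,"ay":0,"az":0,"grip":1},{"x":0,"y":0,"z":0,"ax":0,"ay":0,"az":0,"grip":1},{"x":0,"y":0,"z":0,"ax":0,"ay":0,"az":0,"grip":1},{"x":0,"y":0,"z":0,"ax":0,"ay":0,"az":0,"grip":-1},{"x":0,"y":0,"z":0,"ax":0,"ay":0,"az":0,"grip":-1}]' 
python3 -m creep '[{"x":0,"y":0,"z":0.0,"ax":0,"ay":0,"az":0,"grip":-1},{"x":0,"y":0,"z":0,"ax":0,"ay":0,"az":0,"grip":-1},{"x":0,"y":0,"z":0,"ax":0,"ay":0,"az":0,"grip":-1},{"x":0,"y":0,"z":0,"ax":0,"ay":0,"az":0,"grip":-1},{"x":0,"y":0,"z":0,"ax":0,"ay":0,"az":0,"grip":-1}]' 40
python3 - <<'E'
from h import *
go(*D[4],.1)
E
```

```text
time_s: 10.45
tcp_pos: [0.548, 0.277, 0.0048]
orientation: [-3.138, 0.0, 2.021]
wrist_force: [0.5, -1.5, -0.8]
gripper_width: 0.996
grip_force: 0.0
time_s: 10.87
tcp_pos: [0.5503, 0.2791, 0.0097]
orientation: [3.139, 0.0, 2.021]
wrist_force: [-3.2, -1.6, 4.2]
gripper_width: 0.753
grip_force: 2.8
time_s: 11.28
tcp_pos: [0.5504, 0.2791, 0.0099]
orientation: [3.139, 0.0, 2.021]
wrist_force: [-0.9, -0.3, 6.4]
gripper_width: 0.733
grip_force: 42.5
t 11.2833 pos [0.5504 0.2791 0.0099] tool d mm [-115.  -105.4  -90.4] turn [0.18 0.01 0.02] grip 0.733 42.5 F [-0.9 -0.3  6.4] j7 -0.34
```

```bash

python3 -m creep '[{"x":0,"y":0,"z":-0.02,"ax":0,"ay":0,"az":0,"grip":-1},{"x":0,"y":0,"z":-0.035,"ax":0,"ay":0,"az":0,"grip":-1},{"x":-0.01,"y":-0.01,"z":-0.03,"ax":0,"ay":0,"az":0,"grip":-1},{"x":-0.024,"y":-0.022,"z":0,"ax":0,"ay":0,"az":0,"grip":-1},{"x":-0.026,"y":-0.024,"z":0,"ax":0,"ay":0,"az":0,"grip":-1}]' 
python3 -m creep '[{"x":-0.026,"y":-0.024,"z":0,"ax":0,"ay":0,"az":0,"grip":-1},{"x":-0.02,"y":-0.018,"z":0,"ax":0,"ay":0,"az":0,"grip":-1},{"x":-0.009,"y":-0.007,"z":0,"ax":0,"ay":0,"az":0,"grip":-1},{"x":0,"y":0,"z":0,"ax":0,"ay":0,"az":0,"grip":-1},{"x":0,"y":0,"z":0,"ax":0,"ay":0,"az":0,"grip":-1}]' >/dev/null
python3 -m creep '[{"x":0,"y":0,"z":0.015,"ax":0,"ay":0,"az":0,"grip":-1},{"x":0,"y":0,"z":0.005,"ax":0,"ay":0,"az":0,"grip":-1},{"x":0,"y":0,"z":0,"ax":0,"ay":0,"az":0,"grip":-1},{"x":0,"y":0,"z":0,"ax":0,"ay":0,"az":0,"grip":-1},{"x":0,"y":0,"z":0,"ax":0,"ay":0,"az":0,"grip":-1}]' >/dev/null
cat >> h.py <<'E'
def held(off,r):   # centre of the held saw's cap relative to the TCP, from its outline in the wrist view
    f=grab('wrist'); X=cloud(f); t=arm.sense()['tcp_pos']; h=t[2]-off+.045
    m=((np.abs(X[...,2]-h)<.004)&(np.hypot(X[...,0]-t[0],X[...,1]-t[1])<r+.008)).astype(np.uint8)
    c=max(cv2.findContours(m,0,1)[0],key=cv2.contourArea)[:,0]; P=plane(f,c,h)[:,:2]-t[:2]
    cc,rr=cv2.minEnclosingCircle((P*1e3).astype(np.float32)); a=np.radians(115.8); x,y=cc
    print('held offset tool mm',round(x*np.cos(a)+y*np.sin(a),1),round(x*np.sin(a)-y*np.cos(a),1),'r',round(rr,1))
E
python3 - <<'E'
from h import *
held(.0099,.032); go(*D[4],.0279)
E
```

```text
time_s: 11.7
tcp_pos: [0.5261, 0.2024, 0.0961]
orientation: [3.135, -0.0, 2.025]
wrist_force: [0.2, -1.5, -2.3]
gripper_width: 0.732
grip_force: 44.6
held offset tool mm 4.7 -0.8 r 39.3
t 12.5833 pos [0.5053 0.1301 0.0733] tool d mm [-0.5 -0.1 45.4] turn [ 0.05 -0.01  0.08] grip 0.735 44.6 F [ 0.3 -0.1 -1.6] j7 -0.06
```

```bash

python3 -m creep '[{"x":0,"y":0,"z":0.008,"ax":0,"ay":0,"az":0,"grip":-1},{"x":0,"y":0,"z":0.014,"ax":0,"ay":0,"az":0,"grip":-1},{"x":0,"y":0,"z":0.012,"ax":0,"ay":0,"az":0,"grip":-1},{"x":0,"y":0,"z":0.007,"ax":0,"ay":0,"az":0,"grip":-1},{"x":0,"y":0,"z":0.002,"ax":0,"ay":0,"az":0,"grip":-1}]' 
python3 -m creep '[{"x":0,"y":0,"z":0.001,"ax":0,"ay":0,"az":0,"grip":-1},{"x":0,"y":0,"z":0,"ax":0,"ay":0,"az":0,"grip":-1},{"x":0,"y":0,"z":0,"ax":0,"ay":0,"az":0,"grip":-1},{"x":0,"y":0,"z":0,"ax":0,"ay":0,"az":0,"grip":-1},{"x":0,"y":0,"z":0,"ax":0,"ay":0,"az":0,"grip":-1}]'
```

```text
time_s: 13.0
tcp_pos: [0.5038, 0.1289, 0.0281]
orientation: [-3.139, -0.001, 2.022]
wrist_force: [-1.9, -0.4, -0.3]
gripper_width: 0.735
grip_force: 44.6
time_s: 13.42
tcp_pos: [0.5053, 0.1293, 0.0293]
orientation: [3.141, 0.0, 2.022]
wrist_force: [-0.6, 0.7, -1.4]
gripper_width: 0.736
grip_force: 44.6
```

```bash

python3 -m creep '[{"x":0,"y":0,"z":0.0012,"ax":0,"ay":0,"az":0,"grip":-1},{"x":0,"y":0,"z":0,"ax":0,"ay":0,"az":0,"grip":-1},{"x":0,"y":0,"z":0,"ax":0,"ay":0,"az":0,"grip":-1},{"x":0,"y":0,"z":0,"ax":0,"ay":0,"az":0,"grip":1},{"x":0,"y":0,"z":0,"ax":0,"ay":0,"az":0,"grip":1}]' 
python3 -m creep '[{"x":0,"y":0,"z":0,"ax":0,"ay":0,"az":0,"grip":1},{"x":0,"y":0,"z":-0.01,"ax":0,"ay":0,"az":0,"grip":1},{"x":0,"y":0,"z":-0.03,"ax":0,"ay":0,"az":0,"grip":1},{"x":0,"y":0,"z":-0.035,"ax":0,"ay":0,"az":0,"grip":1},{"x":0,"y":0,"z":-0.035,"ax":0,"ay":0,"az":0,"grip":1}]' >/dev/null
python3 -m creep '[{"x":0,"y":0,"z":0,"ax":0,"ay":0,"az":0,"grip":1},{"x":0,"y":0,"z":0,"ax":0,"ay":0,"az":0,"grip":1},{"x":0,"y":0,"z":0,"ax":0,"ay":0,"az":0,"grip":1},{"x":0,"y":0,"z":0,"ax":0,"ay":0,"az":0,"grip":1},{"x":0,"y":0,"z":0,"ax":0,"ay":0,"az":0,"grip":1}]' >/dev/null
python3 - <<'E'
from h import *
S['4']=D[4]; fine('4',.063); go(*S['c'],.12)
E
```

```text
time_s: 13.83
tcp_pos: [0.5049, 0.1293, 0.0277]
orientation: [3.141, -0.0, 2.022]
wrist_force: [0.2, 0.3, -0.3]
gripper_width: 0.985
grip_force: 0.0
4 (252.23118591308594, 202.5) [0.505  0.1285 0.063 ] radius mm 31.819180629910065 was [0.5054 0.1296]
t 14.7167 pos [0.5042 0.1291 0.1366] tool d mm [152.9 -33.6  16.7] turn [-0.11 -0.04  0.04] grip 0.999 0.0 F [-0.5  0.5  0.1] j7 -0.01
```

Saw d is placed to within about 1 mm. Saw c is next.

```bash

python3 -m creep '[{"x":0.018,"y":-0.004,"z":0,"ax":0,"ay":0,"az":0,"grip":1},{"x":0.035,"y":-0.0076,"z":0,"ax":0,"ay":0,"az":0,"grip":1},{"x":0.035,"y":-0.0076,"z":0,"ax":0,"ay":0,"az":0,"grip":1},{"x":0.035,"y":-0.0076,"z":0.005,"ax":0,"ay":0,"az":0,"grip":1},{"x":0.03,"y":-0.0068,"z":0.005,"ax":0,"ay":0,"az":0,"grip":1}]' >/dev/null
python3 -m creep '[{"x":0,"y":0,"z":0.0,"ax":0,"ay":0,"az":0,"grip":1},{"x":0,"y":0,"z":0,"ax":0,"ay":0,"az":0,"grip":1},{"x":0,"y":0,"z":0,"ax":0,"ay":0,"az":0,"grip":0.8},{"x":0,"y":0,"z":0,"ax":0,"ay":0,"az":0,"grip":0.8},{"x":0,"y":0,"z":0,"ax":0,"ay":0,"az":0,"grip":0.8}]' >/dev/null
python3 - <<'E'
from h import *
p=fine('c'); go(*p,.010)
E
```

```text
c (248.9958953857422, 191.341796875) [0.4058 0.2541 0.045 ] radius mm 25.376330694039737 was [0.4073 0.252 ]
t 15.6 pos [0.4088 0.2513 0.1276] tool d mm [  3.8  -1.5 117.6] turn [-0.01  0.   -0.1 ] grip 0.897 0.0 F [-0.1  1.  -0.1] j7 -0.31
```

```bash

python3 -m creep '[{"x":0.003,"y":-0.0012,"z":0.02,"ax":0,"ay":0,"az":0,"grip":0.8},{"x":0,"y":0,"z":0.03,"ax":0,"ay":0,"az":0,"grip":0.8},{"x":0,"y":0,"z":0.03,"ax":0,"ay":0,"az":0,"grip":0.8},{"x":0,"y":0,"z":0.024,"ax":0,"ay":0,"az":0,"grip":0.8},{"x":0,"y":0,"z":0.012,"ax":0,"ay":0,"az":0,"grip":0.8}]' >/dev/null
python3 -m creep '[{"x":0,"y":0,"z":0.0,"ax":0,"ay":0,"az":0,"grip":0.8},{"x":0,"y":0,"z":0,"ax":0,"ay":0,"az":0,"grip":0.8},{"x":0,"y":0,"z":0,"ax":0,"ay":0,"az":0,"grip":0.8},{"x":0,"y":0,"z":0,"ax":0,"ay":0,"az":0,"grip":-1},{"x":0,"y":0,"z":0,"ax":0,"ay":0,"az":0,"grip":-1}]' 
python3 -m creep '[{"x":0,"y":0,"z":0.0,"ax":0,"ay":0,"az":0,"grip":-1},{"x":0,"y":0,"z":0,"ax":0,"ay":0,"az":0,"grip":-1},{"x":0,"y":0,"z":0,"ax":0,"ay":0,"az":0,"grip":-1},{"x":0,"y":0,"z":0,"ax":0,"ay":0,"az":0,"grip":-1},{"x":0,"y":0,"z":0,"ax":0,"ay":0,"az":0,"grip":-1}]' 40
python3 - <<'E'
from h import *
go(*D[3],.12)
E
```

```text
time_s: 16.43
tcp_pos: [0.4066, 0.255, 0.013]
orientation: [3.139, 0.0, 2.021]
wrist_force: [-0.4, 0.3, 0.2]
gripper_width: 0.634
grip_force: 0.0
time_s: 16.85
tcp_pos: [0.4066, 0.255, 0.0131]
orientation: [3.139, 0.0, 2.022]
wrist_force: [-1.1, -2.8, 8.8]
gripper_width: 0.588
grip_force: 40.0
t 16.85 pos [0.4066 0.255  0.0131] tool d mm [-237.3   34.6 -106.7] turn [0.14 0.03 0.02] grip 0.588 40.0 F [-1.1 -2.8  8.8] j7 -0.44
```

```bash

python3 -m creep '[{"x":0,"y":0,"z":-0.02,"ax":0,"ay":0,"az":0,"grip":-1},{"x":0,"y":0,"z":-0.038,"ax":0,"ay":0,"az":0,"grip":-1},{"x":0,"y":0,"z":-0.038,"ax":0,"ay":0,"az":0,"grip":-1},{"x":-0.015,"y":0.002,"z":-0.012,"ax":0,"ay":0,"az":0,"grip":-1},{"x":-0.032,"y":0.0047,"z":0,"ax":0,"ay":0,"az":0,"grip":-1}]' 
python3 -m creep '[{"x":-0.035,"y":0.0051,"z":0,"ax":0,"ay":0,"az":0,"grip":-1},{"x":-0.035,"y":0.0051,"z":0,"ax":0,"ay":0,"az":0,"grip":-1},{"x":-0.035,"y":0.0051,"z":0,"ax":0,"ay":0,"az":0,"grip":-1},{"x":-0.035,"y":0.0051,"z":0,"ax":0,"ay":0,"az":0,"grip":-1},{"x":-0.03,"y":0.0044,"z":0,"ax":0,"ay":0,"az":0,"grip":-1}]' >/dev/null
python3 -m creep '[{"x":-0.02,"y":0.003,"z":0,"ax":0,"ay":0,"az":0,"grip":-1},{"x":0,"y":0,"z":0.0,"ax":0,"ay":0,"az":0,"grip":-1},{"x":0,"y":0,"z":0,"ax":0,"ay":0,"az":0,"grip":-1},{"x":0,"y":0,"z":0,"ax":0,"ay":0,"az":0,"grip":-1},{"x":0,"y":0,"z":0,"ax":0,"ay":0,"az":0,"grip":-1}]' >/dev/null
python3 - <<'E'
from h import *
go(*D[3],.0311)
E
```

```text
time_s: 17.27
tcp_pos: [0.4325, 0.22, 0.1246]
orientation: [3.133, -0.001, 2.029]
wrist_force: [1.5, 0.6, -1.3]
gripper_width: 0.585
grip_force: 42.1
t 18.1 pos [0.5394 0.0577 0.1199] tool d mm [-1.9  0.7 88.8] turn [ 0.02 -0.02  0.15] grip 0.577 42.1 F [-0.8  0.6 -1.1] j7 0.12
```

```bash

python3 -m creep '[{"x":-0.0025,"y":0.0005,"z":0.01,"ax":0,"ay":0,"az":0,"grip":-1},{"x":0,"y":0,"z":0.02,"ax":0,"ay":0,"az":0,"grip":-1},{"x":0,"y":0,"z":0.015,"ax":0,"ay":0,"az":0,"grip":-1},{"x":0,"y":0,"z":0,"ax":0,"ay":0,"az":0,"grip":-1},{"x":0,"y":0,"z":0,"ax":0,"ay":0,"az":0,"grip":-1}]' >/dev/null
python3 -m creep '[{"x":0,"y":0,"z":0.008,"ax":0,"ay":0,"az":0,"grip":-1},{"x":0,"y":0,"z":0.014,"ax":0,"ay":0,"az":0,"grip":-1},{"x":0,"y":0,"z":0.012,"ax":0,"ay":0,"az":0,"grip":-1},{"x":0,"y":0,"z":0.007,"ax":0,"ay":0,"az":0,"grip":-1},{"x":0,"y":0,"z":0.002,"ax":0,"ay":0,"az":0,"grip":-1}]' 
python3 -m creep '[{"x":0,"y":0,"z":0.001,"ax":0,"ay":0,"az":0,"grip":-1},{"x":0,"y":0,"z":0,"ax":0,"ay":0,"az":0,"grip":-1},{"x":0,"y":0,"z":0,"ax":0,"ay":0,"az":0,"grip":-1},{"x":0,"y":0,"z":0,"ax":0,"ay":0,"az":0,"grip":-1},{"x":0,"y":0,"z":0,"ax":0,"ay":0,"az":0,"grip":-1}]' 
python3 -c "
from h import *
go(.5404,.0555,.0311)"
```

```text
time_s: 18.93
tcp_pos: [0.5409, 0.0541, 0.0311]
orientation: [-3.14, -0.0, 2.022]
wrist_force: [-9.5, -2.2, 16.8]
gripper_width: 0.581
grip_force: 43.4
time_s: 19.35
tcp_pos: [0.5416, 0.0543, 0.0312]
orientation: [3.141, 0.0, 2.022]
wrist_force: [-4.0, -0.5, 5.7]
gripper_width: 0.58
grip_force: 42.5
t 19.35 pos [0.5416 0.0543 0.0312] tool d mm [ 1.6 -0.6  0.1] turn [0.02 0.01 0.04] grip 0.58 42.5 F [-4.  -0.5  5.7] j7 0.06
```

Saw c is on the board at the expected height, with light contact. Releasing.

```bash

python3 -m creep '[{"x":0,"y":0,"z":0,"ax":0,"ay":0,"az":0,"grip":0.6},{"x":0,"y":0,"z":0,"ax":0,"ay":0,"az":0,"grip":0.6},{"x":0,"y":0,"z":0,"ax":0,"ay":0,"az":0,"grip":0.6},{"x":0,"y":0,"z":-0.01,"ax":0,"ay":0,"az":0,"grip":1},{"x":0,"y":0,"z":-0.03,"ax":0,"ay":0,"az":0,"grip":1}]' >/dev/null
python3 -m creep '[{"x":0,"y":0,"z":-0.035,"ax":0,"ay":0,"az":0,"grip":1},{"x":0,"y":0,"z":-0.035,"ax":0,"ay":0,"az":0,"grip":1},{"x":0,"y":0,"z":0,"ax":0,"ay":0,"az":0,"grip":1},{"x":0,"y":0,"z":0,"ax":0,"ay":0,"az":0,"grip":1},{"x":0,"y":0,"z":0,"ax":0,"ay":0,"az":0,"grip":1}]' >/dev/null
python3 - <<'E'
from h import *
S['3']=D[3]; fine('3',.063); S['4']=D[4]; fine('4',.063); go(*S['a'],.13)
E
```

```text
3 (250.680419921875, 199.61856079101562) [0.5414 0.0535 0.063 ] radius mm 25.365243188501307 was [0.5408 0.0563]
4 (251.57266235351562, 74.36166381835938) [0.5052 0.1279 0.063 ] radius mm 33.03624403591002 was [0.5054 0.1296]
t 20.2833 pos [0.5407 0.054  0.1396] tool d mm [293.3 176.8   9.5] turn [-0.1  -0.04  0.03] grip 0.999 0.0 F [-0.4  0.1  0.4] j7 0.13
```

```bash

python3 -m creep '[{"x":0.015,"y":0.009,"z":0,"ax":0,"ay":0,"az":0,"grip":1},{"x":0.03,"y":0.018,"z":0,"ax":0,"ay":0,"az":0,"grip":1},{"x":0.032,"y":0.0193,"z":0,"ax":0,"ay":0,"az":0,"grip":1},{"x":0.032,"y":0.0193,"z":0,"ax":0,"ay":0,"az":0,"grip":1},{"x":0.032,"y":0.0193,"z":0,"ax":0,"ay":0,"az":0,"grip":1}]' >/dev/null
python3 -m creep '[{"x":0.032,"y":0.0193,"z":0,"ax":0,"ay":0,"az":0,"grip":1},{"x":0.032,"y":0.0193,"z":0,"ax":0,"ay":0,"az":0,"grip":1},{"x":0.032,"y":0.0193,"z":0,"ax":0,"ay":0,"az":0,"grip":1},{"x":0.032,"y":0.0193,"z":0.005,"ax":0,"ay":0,"az":0,"grip":1},{"x":0.024,"y":0.0145,"z":0.005,"ax":0,"ay":0,"az":0,"grip":1}]' >/dev/null
python3 -m creep '[{"x":0,"y":0,"z":0.0,"ax":0,"ay":0,"az":0,"grip":0.5},{"x":0,"y":0,"z":0,"ax":0,"ay":0,"az":0,"grip":0.4},{"x":0,"y":0,"z":0,"ax":0,"ay":0,"az":0,"grip":0.4},{"x":0,"y":0,"z":0,"ax":0,"ay":0,"az":0,"grip":0.4},{"x":0,"y":0,"z":0,"ax":0,"ay":0,"az":0,"grip":0.4}]' >/dev/null
python3 - <<'E'
from h import *
p=fine('a'); go(*p,.012)
E
```

```text
a (252.0, 191.60000610351562) [0.573  0.3957 0.045 ] radius mm 15.022989822225124 was [0.572 0.395]
t 21.5833 pos [0.5736 0.3933 0.1308] tool d mm [  2.6   0.6 118.8] turn [ 0.02  0.04 -0.09] grip 0.699 0.0 F [ 0.3 -0.6 -0.3] j7 -0.43
```

```bash

python3 -m creep '[{"x":0.0015,"y":0.0005,"z":0.02,"ax":0,"ay":0,"az":0,"grip":0.4},{"x":0,"y":0,"z":0.03,"ax":0,"ay":0,"az":0,"grip":0.4},{"x":0,"y":0,"z":0.03,"ax":0,"ay":0,"az":0,"grip":0.4},{"x":0,"y":0,"z":0.024,"ax":0,"ay":0,"az":0,"grip":0.4},{"x":0,"y":0,"z":0.013,"ax":0,"ay":0,"az":0,"grip":0.4}]' >/dev/null
python3 -m creep '[{"x":0,"y":0,"z":0.0,"ax":0,"ay":0,"az":0,"grip":0.4},{"x":0,"y":0,"z":0,"ax":0,"ay":0,"az":0,"grip":0.4},{"x":0,"y":0,"z":0,"ax":0,"ay":0,"az":0,"grip":0.4},{"x":0,"y":0,"z":0,"ax":0,"ay":0,"az":0,"grip":-1},{"x":0,"y":0,"z":0,"ax":0,"ay":0,"az":0,"grip":-1}]' 
python3 -m creep '[{"x":0,"y":0,"z":0.0,"ax":0,"ay":0,"az":0,"grip":-1},{"x":0,"y":0,"z":0,"ax":0,"ay":0,"az":0,"grip":-1},{"x":0,"y":0,"z":0,"ax":0,"ay":0,"az":0,"grip":-1},{"x":0,"y":0,"z":0,"ax":0,"ay":0,"az":0,"grip":-1},{"x":0,"y":0,"z":0,"ax":0,"ay":0,"az":0,"grip":-1}]' 40
python3 - <<'E'
from h import *
go(*D[1],.13)
E
```

```text
time_s: 22.42
tcp_pos: [0.5735, 0.3972, 0.0157]
orientation: [3.139, -0.001, 2.021]
wrist_force: [-0.7, -0.1, -0.8]
gripper_width: 0.429
grip_force: 0.0
time_s: 22.83
tcp_pos: [0.5734, 0.3971, 0.0154]
orientation: [3.139, -0.0, 2.022]
wrist_force: [-1.1, -0.5, 6.4]
gripper_width: 0.336
grip_force: 39.1
t 22.8333 pos [0.5734 0.3971 0.0154] tool d mm [-421.  -177.6 -115.2] turn [ 0.15 -0.02  0.03] grip 0.336 39.1 F [-1.1 -0.5  6.4] j7 -0.47
```

```bash

python3 -m creep '[{"x":0,"y":0,"z":-0.02,"ax":0,"ay":0,"az":0,"grip":-1},{"x":0,"y":0,"z":-0.038,"ax":0,"ay":0,"az":0,"grip":-1},{"x":0,"y":0,"z":-0.038,"ax":0,"ay":0,"az":0,"grip":-1},{"x":-0.015,"y":-0.0063,"z":-0.019,"ax":0,"ay":0,"az":0,"grip":-1},{"x":-0.03,"y":-0.0127,"z":0,"ax":0,"ay":0,"az":0,"grip":-1}]' 
python3 -m creep '[{"x":-0.036,"y":-0.0152,"z":0,"ax":0,"ay":0,"az":0,"grip":-1},{"x":-0.036,"y":-0.0152,"z":0,"ax":0,"ay":0,"az":0,"grip":-1},{"x":-0.036,"y":-0.0152,"z":0,"ax":0,"ay":0,"az":0,"grip":-1},{"x":-0.036,"y":-0.0152,"z":0,"ax":0,"ay":0,"az":0,"grip":-1},{"x":-0.036,"y":-0.0152,"z":0,"ax":0,"ay":0,"az":0,"grip":-1}]' >/dev/null
python3 -m creep '[{"x":-0.036,"y":-0.0152,"z":0,"ax":0,"ay":0,"az":0,"grip":-1},{"x":-0.036,"y":-0.0152,"z":0,"ax":0,"ay":0,"az":0,"grip":-1},{"x":-0.036,"y":-0.0152,"z":0,"ax":0,"ay":0,"az":0,"grip":-1},{"x":-0.036,"y":-0.0152,"z":0,"ax":0,"ay":0,"az":0,"grip":-1},{"x":-0.03,"y":-0.0127,"z":0,"ax":0,"ay":0,"az":0,"grip":-1}]' >/dev/null
python3 -m creep '[{"x":-0.022,"y":-0.0093,"z":0,"ax":0,"ay":0,"az":0,"grip":-1},{"x":0,"y":0,"z":0.0,"ax":0,"ay":0,"az":0,"grip":-1},{"x":0,"y":0,"z":0,"ax":0,"ay":0,"az":0,"grip":-1},{"x":0,"y":0,"z":0,"ax":0,"ay":0,"az":0,"grip":-1},{"x":0,"y":0,"z":0,"ax":0,"ay":0,"az":0,"grip":-1}]' >/dev/null
python3 - <<'E'
from h import *
go(*D[1],.0334)
E
```

```text
time_s: 23.25
tcp_pos: [0.5746, 0.3546, 0.1355]
orientation: [3.132, -0.005, 2.029]
wrist_force: [0.3, 0.4, 1.0]
gripper_width: 0.337
grip_force: 39.6
t 24.5 pos [ 0.596  -0.058   0.1289] tool d mm [-1.6 -0.1 95.5] turn [ 0.04 -0.04  0.18] grip 0.333 39.6 F [-0.1  0.1 -0.5] j7 0.31
```

```bash

python3 -m creep '[{"x":-0.001,"y":0,"z":0.01,"ax":0,"ay":0,"az":0,"grip":-1},{"x":0,"y":0,"z":0.02,"ax":0,"ay":0,"az":0,"grip":-1},{"x":0,"y":0,"z":0.02,"ax":0,"ay":0,"az":0,"grip":-1},{"x":0,"y":0,"z":0.003,"ax":0,"ay":0,"az":0,"grip":-1},{"x":0,"y":0,"z":0,"ax":0,"ay":0,"az":0,"grip":-1}]' >/dev/null
python3 -m creep '[{"x":0,"y":0,"z":0.006,"ax":0,"ay":0,"az":0,"grip":-1},{"x":0,"y":0,"z":0.012,"ax":0,"ay":0,"az":0,"grip":-1},{"x":0,"y":0,"z":0.012,"ax":0,"ay":0,"az":0,"grip":-1},{"x":0,"y":0,"z":0.008,"ax":0,"ay":0,"az":0,"grip":-1},{"x":0,"y":0,"z":0.002,"ax":0,"ay":0,"az":0,"grip":-1}]' 
python3 -m creep '[{"x":0,"y":0,"z":0.001,"ax":0,"ay":0,"az":0,"grip":-1},{"x":0,"y":0,"z":0,"ax":0,"ay":0,"az":0,"grip":-1},{"x":0,"y":0,"z":0,"ax":0,"ay":0,"az":0,"grip":-1},{"x":0,"y":0,"z":0,"ax":0,"ay":0,"az":0,"grip":-1},{"x":0,"y":0,"z":0,"ax":0,"ay":0,"az":0,"grip":-1}]' 
python3 -c "
from h import *
go(*D[1],.0334)"
```

```text
time_s: 25.33
tcp_pos: [0.5951, -0.061, 0.0334]
orientation: [-3.139, -0.002, 2.022]
wrist_force: [-2.9, -0.4, 5.3]
gripper_width: 0.338
grip_force: 40.1
time_s: 25.75
tcp_pos: [0.5967, -0.0609, 0.0351]
orientation: [3.141, 0.0, 2.022]
wrist_force: [-0.6, -0.3, -1.0]
gripper_width: 0.335
grip_force: 39.7
t 25.75 pos [ 0.5967 -0.0609  0.0351] tool d mm [1.4 0.5 1.7] turn [0.04 0.03 0.03] grip 0.335 39.7 F [-0.6 -0.3 -1. ] j7 0.27
```

```bash

python3 -m creep '[{"x":0.001,"y":0,"z":0.0015,"ax":0,"ay":0,"az":0,"grip":-1},{"x":0,"y":0,"z":0,"ax":0,"ay":0,"az":0,"grip":-1},{"x":0,"y":0,"z":0,"ax":0,"ay":0,"az":0,"grip":-1},{"x":0,"y":0,"z":0,"ax":0,"ay":0,"az":0,"grip":-1},{"x":0,"y":0,"z":0,"ax":0,"ay":0,"az":0,"grip":0.2}]' 
python3 -m creep '[{"x":0,"y":0,"z":0,"ax":0,"ay":0,"az":0,"grip":0.2},{"x":0,"y":0,"z":0,"ax":0,"ay":0,"az":0,"grip":0.2},{"x":0,"y":0,"z":0,"ax":0,"ay":0,"az":0,"grip":0.2},{"x":0,"y":0,"z":-0.01,"ax":0,"ay":0,"az":0,"grip":0.6},{"x":0,"y":0,"z":-0.03,"ax":0,"ay":0,"az":0,"grip":1}]' >/dev/null
python3 -m creep '[{"x":0,"y":0,"z":-0.035,"ax":0,"ay":0,"az":0,"grip":1},{"x":0,"y":0,"z":-0.035,"ax":0,"ay":0,"az":0,"grip":1},{"x":-0.02,"y":0,"z":-0.03,"ax":0,"ay":0,"az":0,"grip":1},{"x":-0.02,"y":0,"z":0,"ax":0,"ay":0,"az":0,"grip":1},{"x":0,"y":0,"z":0,"ax":0,"ay":0,"az":0,"grip":1}]' >/dev/null
python3 -m creep '[{"x":0,"y":0,"z":0,"ax":0,"ay":0,"az":0,"grip":1},{"x":0,"y":0,"z":0,"ax":0,"ay":0,"az":0,"grip":1},{"x":0,"y":0,"z":0,"ax":0,"ay":0,"az":0,"grip":1},{"x":0,"y":0,"z":0,"ax":0,"ay":0,"az":0,"grip":1},{"x":0,"y":0,"z":0,"ax":0,"ay":0,"az":0,"grip":1}]' >/dev/null
python3 - <<'E'
from h import *
for k in (1,2,3,4):
    S[str(k)]=D[k]
    try: fine(str(k),.063)
    except Exception as e: print(k,e)
f=grab('wrist'); g=grab('side')
cv2.imwrite('pics/end.png',np.hstack([cv2.resize(f['frame'][:,:,::-1],(400,300)),cv2.resize(g['frame'][60:300,130:450,::-1],(400,300))]))
E
```

```text
time_s: 26.17
tcp_pos: [0.596, -0.06, 0.0332]
orientation: [3.142, -0.0, 2.022]
wrist_force: [0.4, -0.7, 0.3]
gripper_width: 0.467
grip_force: 0.0
1 (250.5, 137.0) [ 0.5964 -0.0618  0.063 ] radius mm 14.98994245257379 was [ 0.5966 -0.0594]
2 (253.07254028320312, 51.88945007324219) [ 0.572  -0.0075  0.063 ] radius mm 20.80693757970482 was [ 0.5717 -0.0062]
3 max() iterable argument is empty
4 max() iterable argument is empty
```

View pics/end.png

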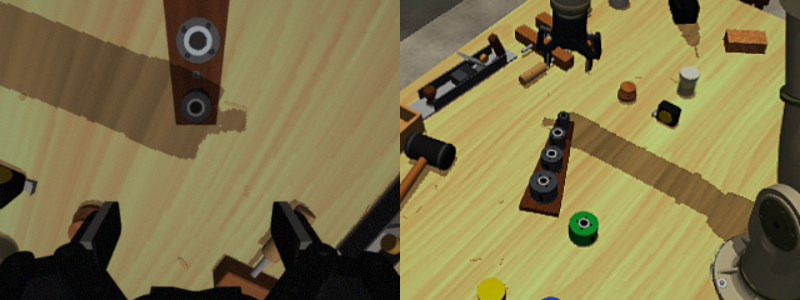

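The final view shows all four saws flat on the rack in size order, each within about 3 mm of its dowel. The jar (688,80 in the right panel) is still upright and the gripper is clear.

```bash
python3 -c "
from station import arm
print(arm.job_done())"
```

```text
the job is handed in; nothing more can be done
None
```

I put all four hole saws back on the rack in size order, teeth down, flat on the board and each within about 3 mm of its dowel centre; the jar was left standing, and I handed the job in at about 28 s (no verdict was returned).

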